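# Clear a carton into the pinwheel layer, slip the sagging bolt, hold the gate ajar

## Robot

A 6-joint arm with a two-finger parallel gripper is mounted at the origin on a cart in front of the work surface, level with it; the furniture and walls round the work are solid. World frame = base frame: x ahead of the robot, y to its left, z up, the work surface at z = 0. Lengths are in m, angles in rad, forces in N, time in s.
With the tool pointing down it reaches from about 0.25 to 0.725 m from the base axis. Payload 4 kg.
Tool frame: the origin (TCP) lies midway between the tips of the shut fingers; the grasp point (between the pads) lies 19 mm behind it; x points along the fingers, y is the direction in which the jaws open and shut, and the axes are right-handed (so a half turn about x gives the same grasp; the last joint's range is limited). The gripper opens to 85 mm and grips with 20 to 120 N. Pads are 22 mm wide; open, the fingers measure 114 mm over their backs; the gripper's body (76 mm by 85 mm) begins 54 mm behind the grasp point. The pads swing forward as they close: fully open they stand 13 mm farther back than shut.
Start: joints at [-1.195, 0.241, 0.005, 1.335, 0, 1.571], TCP at [0.184, -0.465, 0.231] pointing down, gripper open.
Joint ranges: [-2.72, 2.72], [-1.05, 1.87], [-1.09, 1.28], [-1.99, 2.15], [-1.42, 1.44], [-3.14, 3.14]. Speed limits (rad/s): [2.79, 2.79, 3.14, 3.14, 3.14, 3.14].

## Interface

Orientations are given as a unit quaternion [x, y, z, w].
In Python, from workcell import * gives the robot as it stands.
- The arm moves only by the tool play_rows, never from a script. Its argument "plan" is a list of rows, each a list of 7 numbers: the shift along the tool's x, y, z in mm, then the turn, a rotation vector about the tool's x, y, z in rad, then the closure, from -1 (fully open) to 1 (shut). In form: [[x, y, z, rx, ry, rz, grip], ...]. A call has 1 to 20 rows; each row shifts and turns the commanded pose from where the row before left it, along the tool's axes as they then stand; what a row does not reach is not made up. A row lasts 1/12 s, in which the tool goes at most 41.7 mm and 7.16 degrees, less where a joint would pass 70% of its speed; a pose out of reach is approached as far as the arm can. A call with a gripper value outside its range is refused whole. The fingers move at their own pace and stop on an object; the grip force is fixed at half the most. Time passes only in rows, so rows that do not move let the fingers close. It gives the time, the measured TCP pose, the force and the opening at its end, in the units of the state.
- get_obs(): the state, without advancing time (a new reading comes with each control period).
- camera(name): name is "side" or "top"; returns a dict with "frame" (480x640x3 uint8, red, green, blue), "depth" (480x640 float32, m along the optical axis (not along the pixel's ray), 0 where there is no reading), "fx", "fy", "cx", "cy" (pixels), "distortion" ([k1, k2, p1, p2, k3] as OpenCV has them; the pictures are not rectified), "camera_from_world" (4x4, takes a point from world to camera coordinates). Camera axes: x right, y up, looking along -z (the intrinsics and any distortion apply to the point x, -y, -z); pixel columns grow to the right and rows downward; lengths in m; the calibration is good to about 2 mm. A picture is of the moment at which its call begins.
- job_done(): hands the job in, once; it reports no verdict.
Trained networks look in a picture, given as the dict that the camera call returned (one of the last four; its "shot" number tells which), for a name from the list of things; names that differ only in an ending like _2 or _b are one class to them, and where a whole thing is asked for, a point or a joint stands for the part that bears it (a point fixed in the world has none). Each returns a list of dicts, best first, with "confidence" (0 to 1); they miss things now and then, are a little off and sometimes report something else, mostly with a low value. They report only what shows in the picture. A call takes as long as a camera call. They do not tell look-alikes from the thing itself.
- search_frame(thing, picture): "centre" ([x, y, z] in m, in world coordinates, good to about 4 mm: the middle of the surface that is visible of it).
- pinpoint(thing, picture): "centre" ([x, y, z] in m, in world coordinates, good to about 4 mm: a listed point, or the origin of a listed thing).
The state is a dict: "clock": time; "joint_pos": joint angles; "joint_vel": joint speeds; "tau": joint torques, N m; "eef_pos": TCP position; "tool_rot": TCP orientation; "ft_force": force on the tool from outside, world axes, zero at the start; "ft_torque": the same for the moment, N m; "grip_width": finger opening in m.
Only numpy, scipy, OpenCV 4.12 (cv2) and the standard library are available. Lean on these libraries where they do the work, as an engineer would, in place of code of your own. Each camera call takes 0.05 s, during which the arm holds its last target. There are 200 camera calls.

## Task

A sample carton stands in the way of the drying cage's gate: first put it into the empty place of the pinwheel layer on the loading board, the way round that completes the pattern, and let go of it without shoving the other cartons out of place. Then unlatch the gate - its bolt sags, so lift it by its upright knob over the keeper's bent-up lip while drawing it back towards the hinge - and swing the gate open towards you to about 30 degrees against its closing spring. Finish while still holding the gate ajar there, and leave the other things on the bench where they are.

Things in the scene. Friction and masses are not known exactly. Their poses are not given: they have to be found in the camera images.
- cage: wire-mesh drying cage, fixed, 170 deep (x) x 240 wide (y) x 121 mm high. Origin: centre of its underside; x from the front (robot side) to the back, z up. The gate's vertical hinge axis is at x = -78, y = -105 mm; the closed gate lies along x = -78 from there to y = +67 mm; from y = +71 to +120 is the fixed jamb that carries the keeper
- gate: the gate, aluminium frame with wire mesh, carries the bolt; 172 mm wide, top edge 112 mm above the bench, 12 mm thick. Origin: on the hinge axis, at bench height; y from the hinge to the free edge, x square to it (inwards), z up
- gate_hinge (a joint): swing of the gate in rad: 0 closed, growing as the free edge comes out towards the robot (counter-clockwise seen from above), stop at 1.2. A spring always pulls it shut (torque 0.18 N m closed, 0.3 N m at 0.5 rad)
- knob (a point): centre of the bolt's upright black cylindrical knob, 19 mm in diameter, 34 mm tall, to be pinched from above in any direction. At the start 136 mm above the bench, its lower end at 119 and top at 153 mm; 28 mm in front of the gate's middle plane and (bolt home) 145 mm from the hinge axis along the gate. Moves with bolt and gate
- bolt: steel barrel bolt on the gate's front, along the gate: 12 mm shaft, at its end a head 28 mm in diameter and 10 mm long lying in the keeper; about 0.12 kg to lift. Two tall staples let it rise 14 mm. Origin: on the bolt's line, level with the hinge axis, 28 mm in front of the gate's plane, 88 mm above the bench while it sags; axes as the gate's
- lip (a point): middle of the top edge of the keeper's bent-up lip, 81 mm above the bench, fixed on the cage. It stands between the bolt's head and the gate: the head must be raised at least 7 mm (10 to 13 mm is good) to be drawn over it. The keeper's front wall keeps the gate shut, lifted bolt or not, until the bolt is drawn back some 22 mm
- bolt_slide (a joint): how far the bolt is drawn back along the gate towards the hinge (m): 0 to 0.004 at the start, 0.034 fully drawn. Friction about 1 N, no spring
- bolt_lift (a joint): how far the bolt is raised (m): 0 sagging (it falls back by its weight), 0.014 at the top of its play
- stray: the stray cardboard carton, 96 (its x) x 46 (its y) x 44 mm (z), about 0.2 kg, standing on the bench in front of the gate in its swing, its long side roughly square to the gate. Origin: centre of its underside
- board: plywood loading board on skids, fixed, 166 x 166 x 20 mm. Origin: centre of its underside; x, y along its edges, z up. Three loose cartons on it form a pinwheel layer 146 mm square that lacks the fourth: each end abuts the next one's side with a 4 mm joint, round a 54 mm square hole at the board's centre (room for a finger)
- gap (a point): centre of the empty place on the board's upper surface, 20 mm above the bench, at board x = +25, y = -50 mm: the stray carton's underside is to be centred here, its x along the board's x (either way). It then spans board x = -23 to +73, y = -73 to -27 mm; near x = 0 both its long sides stay free for fingers, the inner one in the hole
- layer_a: carton of the layer, same size, 0.3 kg, loose on the board at x = +50, y = +25 mm, lying along the board's y
- layer_b: carton of the layer, same size, 0.3 kg, loose on the board at x = -25, y = +50 mm, lying along the board's x
- layer_c: carton of the layer, same size, 0.3 kg, loose on the board at x = -50, y = -25 mm, lying along the board's y
- stone_grey: grey stone, 36 x 58 x 20 mm, bystander. Origin: centre of its underside
- vial_c: glass sample vial with a white cap, 34 mm in diameter, 77 mm tall, standing, bystander. Origin: centre of its underside
- weight_s: small brass-coloured balance weight, 22 mm in diameter, 30 mm tall, bystander. Origin: centre of its underside
Mind the look-alikes: they are no part of the job. Leave any blue look-alike of the stray alone.

How it is judged:
On the way, in this order (a step that is already met when the one before it is completed fails the run):
1. the stray carton lies in the empty place of the layer and is let go (x of stray in the frame of board between 0.013 and 0.037 m and y of stray in the frame of board between -0.062 and -0.038 m and z of stray in the frame of board between 0.015 and 0.025 m and angle between the x axis of stray and the x axis of board, either way round below 0.17 rad and angle between stray's own z axis and vertical below 0.1 rad and contact force between the fingers and stray below 0.1 N), for 0.2 s.
2. the bolt is drawn out of the keeper (value of joint bolt_slide above 0.022 m), for 0.1 s.
At the end, for the whole second after the job is handed in: The gate is held still by the fingers between 20 and 40 degrees open (0.35 to 0.70 rad) through the last second; the four cartons lie flat on the board, each within 12 mm and 10 degrees of its place in the pinwheel (all of step 1 and value of joint gate_hinge between 0.35 and 0.7 rad and velocity of joint gate_hinge between -0.1 and 0.1 rad/s and contact force between the fingers and gate above 0.5 N and x of layer_a in the frame of board between 0.038 and 0.062 m and y of layer_a in the frame of board between 0.013 and 0.037 m and z of layer_a in the frame of board between 0.015 and 0.025 m and angle between the x axis of each of layer_a, layer_c and the y axis of board, either way round below 0.17 rad and x of layer_b in the frame of board between -0.037 and -0.013 m and y of layer_b in the frame of board between 0.038 and 0.062 m and z of layer_b in the frame of board between 0.015 and 0.025 m and angle between the x axis of layer_b and the x axis of board, either way round below 0.17 rad and x of layer_c in the frame of board between -0.062 and -0.038 m and y of layer_c in the frame of board between -0.037 and -0.013 m and z of layer_c in the frame of board between 0.015 and 0.025 m); the arm keeps its last pose, push and grip.
It fails at once if the grey stone is pushed more than 30 mm (distance of stone_grey from where it was at the start of the episode above 0.03 m).
It fails at once if the vial is pushed more than 30 mm or knocked over (distance of vial_c from where it was at the start of the episode above 0.03 m or angle between vial_c's own z axis and vertical above 0.6 rad).
It fails at once if the balance weight is pushed more than 30 mm or knocked over (distance of weight_s from where it was at the start of the episode above 0.03 m or angle between weight_s's own z axis and vertical above 0.6 rad).
It also fails if it takes over 45 s, if anything falls off the work surface, if the arm or the gripper's body presses on something with over 40 N, if the wrist force passes 120 N, or if a joint passes its speed limit or range.

## Working session

There is one attempt and no reset: what is moved stays moved. The work goes in short steps, Python scripts to look and compute and a tool call to move; the robot and the scene stay as the last step left them, time stands still between calls to the robot, and variables do not carry over. Pictures are saved under pics/ and viewed, about 8 in all and at most 12, crops included, and the job is handed in when it is done.

Besides the shell and the picture viewer there is one more tool, called after "Emit:" as a command line: name --pt "numbers of a row" for each row, then --argument value for the rest. play_rows: Moves the arm, as the interface text tells. Its arguments: {"type":"object","properties":{"plan":{"type":"array","items":{"type":"array","items":{"type":"number"}}}},"required":["plan"]}

```bash
mkdir -p pics; ls
cat > h.py <<'E'
from workcell import *
import numpy as np, cv2
from scipy.spatial.transform import Rotation as R
def save(c,n): cv2.imwrite('pics/'+n, cv2.cvtColor(c['frame'],cv2.COLOR_RGB2BGR))
def cloud(c):
    K=np.array([[c['fx'],0,c['cx']],[0,c['fy'],c['cy']],[0,0,1]]);v,u=np.mgrid[:480,:640]
    p=cv2.undistortPoints(np.stack([u,v],-1).reshape(-1,1,2).astype(np.float32),K,np.array(c['distortion'])).reshape(480,640,2)
    d=c['depth'];P=np.stack([p[...,0]*d,-p[...,1]*d,-d,np.ones_like(d)],-1)
    W=P@np.linalg.inv(np.array(c['camera_from_world'])).T
    W=W[...,:3];W[d==0]=np.nan;return W
E
python3 - <<'E'
from h import *
np.set_printoptions(precision=4,suppress=True)
t=camera('top');s=camera('side');save(t,'t0.png');save(s,'s0.png')
np.savez('c0.npz',t=cloud(t),s=cloud(s))
for n,c in(('t',t),('s',s)):
  for k in ['stray','board','gap','layer_a','gate','knob','lip','cage','bolt','stone_grey','vial_c','weight_s']:
    print(n,k,[(np.round(d['centre'],3),round(d['confidence'],2)) for d in pinpoint(k,c)[:5]])
o=get_obs();print(o)
E
```

```text
pics
t stray [(array([ 0.356, -0.06 , -0.001]), 0.95), (array([ 0.513,  0.154, -0.002]), 0.69)]
t board [(array([0.428, 0.402, 0.   ]), 0.77)]
t gap [(array([0.452, 0.345, 0.022]), 0.6)]
t layer_a [(array([0.38 , 0.382, 0.012]), 0.88), (array([0.413, 0.454, 0.023]), 0.87), (array([0.488, 0.418, 0.02 ]), 0.8)]
t gate [(array([ 0.612,  0.058, -0.001]), 0.97)]
t knob [(array([0.59 , 0.194, 0.136]), 0.8)]
t lip [(array([0.696, 0.154, 0.002]), 0.41)]
t cage [(array([ 0.695,  0.155, -0.003]), 0.75)]
t bolt []
t stone_grey [(array([ 0.363,  0.204, -0.   ]), 0.67)]
t vial_c [(array([0.637, 0.374, 0.003]), 0.52)]
t weight_s [(array([ 0.382,  0.072, -0.001]), 0.37)]
s stray [(array([ 0.353, -0.063,  0.002]), 0.85), (array([ 0.514,  0.153, -0.002]), 0.66)]
s board [(array([ 0.43 ,  0.399, -0.001]), 0.65)]
s gap []
s layer_a [(array([0.377, 0.38 , 0.023]), 0.95), (array([0.414, 0.455, 0.016]), 0.63), (array([0.485, 0.416, 0.019]), 0.58)]
s gate []
s knob [(array([0.592, 0.193, 0.141]), 0.95)]
s lip [(array([0.59 , 0.242, 0.082]), 0.6), (array([0.449, 0.348, 0.024]), 0.51)]
s cage [(array([0.698, 0.152, 0.001]), 0.82)]
s bolt [(array([0.38 , 0.385, 0.027]), 0.21)]
s stone_grey [(array([ 0.357,  0.203, -0.   ]), 0.9)]
s vial_c [(array([ 0.638,  0.372, -0.   ]), 0.69)]
s weight_s [(array([0.386, 0.076, 0.004]), 0.59)]
{'clock': 1.3, 'joint_pos': array([-1.195 ,  0.2406,  0.005 ,  1.3352, -0.    ,  1.5708]), 'joint_vel': array([-0.0001,  0.0014, -0.0018,  0.0002,  0.0002,  0.0002]), 'tau': array([ -0.0007, -37.2213,  25.2692,   0.0012,  -0.0002,  -0.    ]), 'eef_pos': array([ 0.1835, -0.4651,  0.2313]), 'tool_rot': array([-0.6947, -0.1321,  0.6947, -0.1321]), 'ft_force': array([-0.3196, -0.4235, -0.346 ]), 'ft_torque': array([ 0.0033,  0.0472, -0.0279]), 'grip_width': 0.08541873670531999}
```

View pics/t0.png

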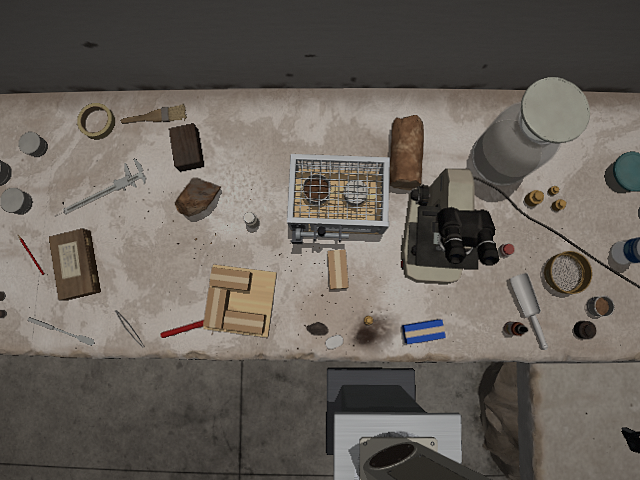

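View pics/s0.png

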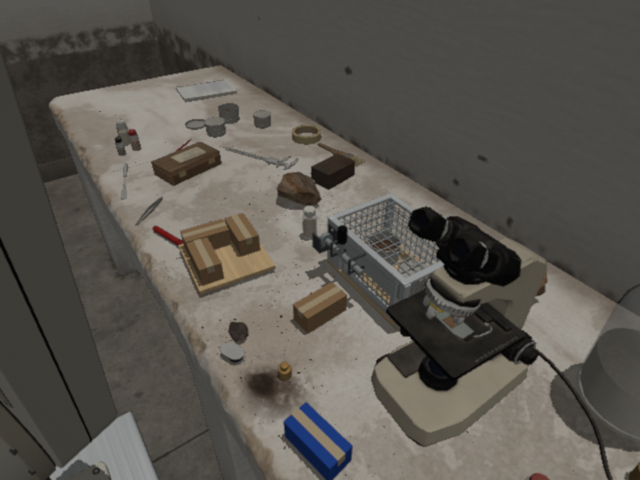

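Run:
```python
from h import *
W=np.load('c0.npz')
for n in 'ts':
  P=W[n].reshape(-1,3);P=P[~np.isnan(P[:,0])]
  for k,c,z,r in [('stray',(.513,.154),.044,.065),('a',(.38,.382),.064,.04),('b',(.413,.454),.064,.04),('c',(.486,.417),.064,.04),('knob',(.59,.194),.153,.02),('vialtop',(.637,.373),.077,.03),('weight',(.384,.074),.03,.02),('stone',(.36,.203),.02,.045)]:
    q=P[(abs(P[:,2]-z)<.006)&(np.hypot(P[:,0]-c[0],P[:,1]-c[1])<r)]
    if len(q)>10:
      rr=cv2.minAreaRect((q[:,:2]*1000).astype(np.float32));print(n,k,len(q),np.round(rr[0],1),np.round(rr[1],1),round(rr[2],1),q[:,2].mean().round(4))
```

```text
t stray 699 [510.7 150.7] [96.5 46. ] 4.2 0.0437
t a 589 [378.6 382.2] [79.7 46.1] 83.3 0.0638
t b 619 [412.1 445.7] [60.1 79. ] 82.4 0.0638
t c 584 [476.8 418.4] [79.2 59.6] 83.4 0.0638
t knob 49 [589.1 190.4] [16.5 16. ] 0.3 0.1518
t vialtop 99 [634.4 371.5] [26.1 26.2] 45.3 0.0769
t weight 25 [383.9  71. ] [ 9.9 13.1] 0.3 0.0287
t stone 121 [352.5 188.9] [58.6 32. ] 50.2 0.0171
s stray 993 [512. 150.] [97.3 49. ] 4.9 0.0433
s a 529 [380.4 381.9] [79.3 46.1] 83.2 0.0631
s b 497 [412.6 445.9] [59.7 78.9] 85.6 0.0629
s c 476 [477.4 417.5] [79.  61.2] 84.1 0.0631
s knob 66 [590.9 189.3] [18.8 16. ] 29.0 0.1513
s vialtop 85 [635.7 369.7] [28.2 25.8] 85.9 0.0758
s weight 50 [385.1  71.2] [13.3 12.8] 79.3 0.029
s stone 164 [352.8 187.9] [57.2 32. ] 48.6 0.0161
```

Run:
```python
from h import *
from scipy.optimize import minimize
W=np.load('c0.npz')
for n in 'ts':
  P=W[n].reshape(-1,3);P=P[~np.isnan(P[:,0])]
  q=P[(abs(P[:,2]-.0635)<.004)&(np.hypot(P[:,0]-.428,P[:,1]-.402)<.13)][:,:2]
  T=np.array([[50,25,23,48],[-25,50,48,23],[-50,-25,23,48]])/1000
  def f(p):
    c,s=np.cos(p[2]),np.sin(p[2]);d=q-p[:2];l=np.c_[c*d[:,0]+s*d[:,1],-s*d[:,0]+c*d[:,1]]
    e=[np.hypot(*np.maximum(abs(l-t[:2])-t[2:],0).T) for t in T]
    return (np.min(e,0)**2).mean()*1e6
  best=min((minimize(f,[.428,.402,y],method='Nelder-Mead',options=dict(xatol=1e-5,fatol=1e-6)) for y in(-.15,-.1,-.05)),key=lambda r:r.fun)
  p=best.x;Rm=R.from_euler('z',p[2]).as_matrix()[:2,:2]
  print(n,'board',p.round(4),np.degrees(p[2]).round(2),best.fun,'gap',(p[:2]+Rm@[.025,-.05]).round(4),'grasp x0',(p[:2]+Rm@[0,-.05]).round(4))
  q=P[(abs(P[:,2]-.12)<.006)&(np.hypot(P[:,0]-.695,P[:,1]-.154)<.17)]
  q=q[q[:,0]>.60]
  r=cv2.minAreaRect((q[:,:2]*1000).astype(np.float32));print(n,'cage',r,len(q))
  for z in(.10,.08,.05,.02):
    q=P[(abs(P[:,2]-z)<.008)&(P[:,0]>.54)&(P[:,0]<.70)&(P[:,1]>-.02)&(P[:,1]<.33)]
    if len(q): print(z,len(q),np.percentile(q,[1,50,99],axis=0)[:,:2].round(3).tolist())
  # highest obstacles
  for y in np.arange(-.12,.5,.04):
    m=P[(abs(P[:,1]-y)<.02)&(P[:,0]>.3)&(P[:,0]<.72)]; print(round(y,2),m[:,2].max().round(3),m[m[:,2].argmax()].round(3)) if n=='t' else 0
```

```text
t board [ 0.4311  0.3997 -0.1198] -6.86 0.0022615083611413956 gap [0.4499 0.347 ] grasp x0 [0.4251 0.35  ]
t cage ((691.2162475585938, 150.01361083984375), (242.81163024902344, 179.35693359375), 88.22852325439453) 3056
0.1 275 [[0.57, 0.039], [0.592, 0.214], [0.614, 0.268]]
0.08 158 [[0.57, 0.038], [0.609, 0.195], [0.614, 0.267]]
0.05 334 [[0.54, -0.018], [0.677, 0.12], [0.699, 0.236]]
0.02 284 [[0.545, -0.02], [0.613, 0.12], [0.698, 0.265]]
-0.12 0.364 [ 0.509 -0.123  0.364]
-0.08 0.364 [ 0.515 -0.062  0.364]
-0.04 0.366 [ 0.514 -0.058  0.366]
0.0 0.173 [ 0.529 -0.02   0.173]
0.04 0.126 [0.648 0.034 0.126]
0.08 0.125 [0.609 0.093 0.125]
0.12 0.125 [0.616 0.126 0.125]
0.16 0.125 [0.618 0.178 0.125]
0.2 0.16 [0.584 0.185 0.16 ]
0.24 0.126 [0.62  0.241 0.126]
0.28 0.126 [0.666 0.268 0.126]
0.32 0.07 [0.395 0.334 0.07 ]
0.36 0.083 [0.631 0.38  0.083]
0.4 0.081 [0.637 0.383 0.081]
0.44 0.07 [0.474 0.451 0.07 ]
0.48 0.074 [0.689 0.499 0.074]
s board [ 0.4325  0.3977 -0.1179] -6.76 0.03955225774392647 gap [0.4515 0.3451] grasp x0 [0.4266 0.348 ]
s cage ((694.6535034179688, 149.1007080078125), (244.9387664794922, 170.9354705810547), 87.78631591796875) 2698
0.1 813 [[0.571, 0.03], [0.609, 0.153], [0.683, 0.265]]
0.08 622 [[0.571, 0.038], [0.61, 0.146], [0.681, 0.264]]
0.05 446 [[0.541, -0.02], [0.614, 0.138], [0.7, 0.263]]
0.02 586 [[0.542, 0.039], [0.614, 0.133], [0.695, 0.27]]
```

```bash
cat >> h.py <<'E'
def rot(psi): # tool x down, tool y at world angle psi
    x=np.array([0,0,-1.]);y=np.array([np.cos(psi),np.sin(psi),0]);return R.from_matrix(np.c_[x,y,np.cross(x,y)])
def yaw(Rt): y=Rt.as_matrix()[:,1];return np.arctan2(y[1],y[0])
def plan(wps,start=None):
    """wps: (x,y,z,psi deg or None,n,grip); psi mod 180. prints rows"""
    o=get_obs();p=np.array(o['eef_pos']);q=R.from_quat(o['tool_rot'])
    if start is not None:p=np.array(start[:3]);q=rot(np.radians(start[3]))
    rows=[]
    for x,y,z,psi,n,g in wps:
        t=np.array([x,y,z]);ps=yaw(q) if psi is None else np.radians(psi)
        d=(ps-yaw(q)+np.pi/2)%np.pi-np.pi/2;y0=yaw(q);p0=p.copy()
        for i in range(1,n+1):
            pt=p0+(t-p0)*i/n;rq=rot(y0+d*i/n)
            s=np.round(q.inv().apply(pt-p)*1000,0);w=np.round((q.inv()*rq).as_rotvec(),3)
            p=p+q.apply(s/1000);q=q*R.from_rotvec(w);rows.append([*s.astype(int).tolist(),*w.tolist(),g])
    print(len(rows),'end',p.round(4),np.degrees(yaw(q)).round(2));print(str(rows).replace(' ','').replace('.0,',',').replace('-0,','0,'))
E
python3 - <<'E'
from h import *
o=get_obs();q=R.from_quat(o['tool_rot']);print(np.degrees(yaw(q)),q.as_matrix().round(3))
plan([(.36,.08,.2,None,20,-1)])
plan([(.486,.1487,.12,94.4,11,-1),(.486,.1487,.012,94.4,6,-1)],start=(.36,.08,.2,np.degrees(yaw(q))))
E
```

```text
-68.47044547751962 [[ 0.     0.367 -0.93 ]
 [-0.    -0.93  -0.367]
 [-1.     0.     0.   ]]
20 end [0.3599 0.0796 0.2003] -68.47
[[2,-22,-18,0,0,0,-1],[1,-22,-18,0,0,0,-1],[2,-22,-19,0,0,0,-1],[1,-22,-18,0,0,0,-1],[2,-23,-18,0,0,0,-1],[1,-22,-18,0,0,0,-1],[2,-22,-18,0,0,0,-1],[2,-22,-19,0,0,0,-1],[1,-22,-18,0,0,0,-1],[2,-22,-18,0,0,0,-1],[1,-22,-18,0,0,0,-1],[2,-22,-19,0,0,0,-1],[1,-23,-18,0,0,0,-1],[2,-22,-18,0,0,0,-1],[1,-22,-18,0,0,0,-1],[2,-22,-18,0,0,0,-1],[2,-22,-19,0,0,0,-1],[1,-22,-18,0,0,0,-1],[2,-22,-18,0,0,0,-1],[1,-22,-18,0,0,0,-1]]
17 end [0.4857 0.149  0.012 ] -85.6
[[7,-2,-13,0.027,0,0,-1],[8,-2,-13,0.027,0,0,-1],[7,-2,-13,0.028,0,0,-1],[7,-3,-12,0.027,0,0,-1],[7,-3,-13,0.027,0,0,-1],[8,-3,-13,0.027,0,0,-1],[7,-4,-12,0.027,0,0,-1],[7,-4,-13,0.027,0,0,-1],[7,-4,-12,0.028,0,0,-1],[8,-5,-12,0.027,0,0,-1],[7,-5,-12,0.027,0,0,-1],[18,0,0,0,0,0,-1],[18,0,0,0,0,0,-1],[18,0,0,0,0,0,-1],[18,0,0,0,0,0,-1],[18,0,0,0,0,0,-1],[18,0,0,0,0,0,-1]]
```

Emit:
play_rows --pt "2 -22 -18 0 0 0 -1" --pt "1 -22 -18 0 0 0 -1" --pt "2 -22 -19 0 0 0 -1" --pt "1 -22 -18 0 0 0 -1" --pt "2 -23 -18 0 0 0 -1" --pt "1 -22 -18 0 0 0 -1" --pt "2 -22 -18 0 0 0 -1" --pt "2 -22 -19 0 0 0 -1" --pt "1 -22 -18 0 0 0 -1" --pt "2 -22 -18 0 0 0 -1" --pt "1 -22 -18 0 0 0 -1" --pt "2 -22 -19 0 0 0 -1" --pt "1 -23 -18 0 0 0 -1" --pt "2 -22 -18 0 0 0 -1" --pt "1 -22 -18 0 0 0 -1" --pt "2 -22 -18 0 0 0 -1" --pt "2 -22 -19 0 0 0 -1" --pt "1 -22 -18 0 0 0 -1" --pt "2 -22 -18 0 0 0 -1" --pt "1 -22 -18 0 0 0 -1"

```text
clock: 2.97
eef_pos: [0.36, 0.0812, 0.2004]
tool_rot: [0.695, 0.132, -0.694, 0.132]
ft_force: [0.9, -0.8, 0.2]
grip_width: 0.0854
```

Emit:
play_rows --pt "7 -2 -13 0.027 0 0 -1" --pt "8 -2 -13 0.027 0 0 -1" --pt "7 -2 -13 0.028 0 0 -1" --pt "7 -3 -12 0.027 0 0 -1" --pt "7 -3 -13 0.027 0 0 -1" --pt "8 -3 -13 0.027 0 0 -1" --pt "7 -4 -12 0.027 0 0 -1" --pt "7 -4 -13 0.027 0 0 -1" --pt "7 -4 -12 0.028 0 0 -1" --pt "8 -5 -12 0.027 0 0 -1" --pt "7 -5 -12 0.027 0 0 -1" --pt "0 0 0 0 0 0 -1"

```text
clock: 3.97
eef_pos: [0.4971, 0.0922, 0.1195]
tool_rot: [-0.702, -0.072, 0.708, -0.038]
ft_force: [0.4, -0.1, 0.3]
grip_width: 0.0854
```

Run:
```python
from h import *
o=get_obs();print(o['clock'],o['eef_pos'],yaw(R.from_quat(o['tool_rot']))*57.296,o['joint_pos'])
plan([(.486,.1503,.012,94.4,6,-1)])
```

```text
3.9667 [0.49707506 0.09217179 0.1195173 ] -81.10425899301619 [ 0.15447056  0.33240542 -0.17425122  1.06845448  0.04811031  3.1405912 ]
6 end [0.4858 0.1501 0.012 ] -85.63
[[18,-9,0,0.013,0.005,0.048,-1],[18,-10,1,0.013,0,0,-1],[18,-10,0,0.013,0,0,-1],[18,-10,1,0.013,0,0,-1],[18,-9,1,0.013,0,0,-1],[18,-10,1,0.014,0,0,-1]]
```

```bash
sed -i 's|d=(ps-yaw(q)+np.pi/2)%np.pi-np.pi/2|d=ps-yaw(q)|' h.py
python3 - <<'E'
from h import *
plan([(.486,.1503,.12,7,13,-1),(.486,.1503,.12,94.4,13,-1)])
E
```

```text
26 end [0.4859 0.1499 0.1198] 94.4
[[0,-5,0,-0.118,0.001,0.048,-1],[0,-4,0,-0.118,0,0,-1],[0,-5,-1,-0.119,0,0,-1],[0,-4,-2,-0.118,0,0,-1],[0,-4,-1,-0.118,0,0,-1],[0,-4,-3,-0.119,0,0,-1],[0,-3,-3,-0.118,0,0.001,-1],[0,-4,-3,-0.118,0,0,-1],[0,-2,-4,-0.118,0,0,-1],[0,-3,-3,-0.119,0,0,-1],[0,-2,-5,-0.118,0,0,-1],[0,-1,-4,-0.118,0,0,-1],[0,-1,-4,-0.119,0,0,-1],[0,0,0,-0.117,0,0,-1],[0,0,0,-0.118,0,0,-1],[0,0,0,-0.117,0,0,-1],[0,0,0,-0.117,0,0,-1],[0,0,0,-0.118,0.001,0,-1],[0,0,0,-0.117,0,0,-1],[0,0,0,-0.117,0,0,-1],[0,0,0,-0.117,0,0,-1],[0,0,0,-0.118,0,0,-1],[0,0,0,-0.117,0,0,-1],[0,0,0,-0.117,0,0,-1],[0,0,0,-0.118,0,0,-1],[0,0,0,-0.117,0,0,-1]]
```

Emit:
play_rows --pt "0 -5 0 -0.118 0.001 0.048 -1" --pt "0 -4 0 -0.118 0 0 -1" --pt "0 -5 -1 -0.119 0 0 -1" --pt "0 -4 -2 -0.118 0 0 -1" --pt "0 -4 -1 -0.118 0 0 -1" --pt "0 -4 -3 -0.119 0 0 -1" --pt "0 -3 -3 -0.118 0 0 -1" --pt "0 -4 -3 -0.118 0 0 -1" --pt "0 -2 -4 -0.118 0 0 -1" --pt "0 -3 -3 -0.119 0 0 -1" --pt "0 -2 -5 -0.118 0 0 -1" --pt "0 -1 -4 -0.118 0 0 -1" --pt "0 -1 -4 -0.119 0 0 -1" --pt "0 0 0 -0.117 0 0 -1" --pt "0 0 0 -0.118 0 0 -1" --pt "0 0 0 -0.117 0 0 -1" --pt "0 0 0 -0.117 0 0 -1" --pt "0 0 0 -0.118 0 0 -1" --pt "0 0 0 -0.117 0 0 -1" --pt "0 0 0 -0.117 0 0 -1"

```text
clock: 5.63
eef_pos: [0.4839, 0.1507, 0.1216]
tool_rot: [0.217, 0.673, -0.216, 0.673]
ft_force: [0.9, -0.4, -0.0]
grip_width: 0.0854
```

Run:
```python
from h import *
o=get_obs();print(o['clock'],o['eef_pos'],yaw(R.from_quat(o['tool_rot']))*57.296,o['joint_pos'],R.from_quat(o['tool_rot']).as_matrix()[:,0])
plan([(.486,.1503,.10,94.4,8,-1),(.486,.1503,.012,94.4,6,-1)])
```

```text
5.6333 [0.48394027 0.15066722 0.12161741] 54.38964390387693 [ 0.30098862  0.32955216 -0.17134238  1.06977644  0.00139267  0.92250984] [-2.93168551e-04  1.36722042e-03 -9.99999022e-01]
14 end [0.4858 0.1501 0.0116] 94.38
[[3,0,0,-0.087,-0.001,-0.001,-1],[2,0,0,-0.088,0,0,-1],[3,0,1,-0.087,0,0,-1],[3,0,0,-0.087,0,0,-1],[3,0,0,-0.087,0,0,-1],[2,0,1,-0.088,0,0,-1],[3,0,0,-0.087,0,0,-1],[3,0,0,-0.087,0,0,-1],[15,0,0,0,0,0,-1],[14,0,0,0,0,0,-1],[15,0,0,0,0,0,-1],[14,0,0,0,0,0,-1],[15,0,0,0,0,0,-1],[15,0,0,0,0,0,-1]]
```

Emit:
play_rows --pt "3 0 0 -0.087 -0.001 -0.001 -1" --pt "2 0 0 -0.088 0 0 -1" --pt "3 0 1 -0.087 0 0 -1" --pt "3 0 0 -0.087 0 0 -1" --pt "3 0 0 -0.087 0 0 -1" --pt "2 0 1 -0.088 0 0 -1" --pt "3 0 0 -0.087 0 0 -1" --pt "3 0 0 -0.087 0 0 -1" --pt "15 0 0 0 0 0 -1" --pt "14 0 0 0 0 0 -1" --pt "15 0 0 0 0 0 -1" --pt "14 0 0 0 0 0 -1" --pt "15 0 0 0 0 0 -1" --pt "15 0 0 0 0 0 -1" --pt "6 0 0 0 0 0 -1" --pt "0 0 0 0 0 0 1" --pt "0 0 0 0 0 0 1" --pt "0 0 0 0 0 0 1" --pt "0 0 0 0 0 0 1" --pt "0 0 0 0 0 0 1"

```text
clock: 7.3
eef_pos: [0.4874, 0.1503, 0.0065]
tool_rot: [-0.025, 0.706, 0.025, 0.708]
ft_force: [-0.8, -0.2, 2.6]
grip_width: 0.0458
```

Run:
```python
from h import *
o=get_obs();print(o['clock'],o['eef_pos'],yaw(R.from_quat(o['tool_rot']))*57.296,o['grip_width'])
z=o['eef_pos'][2]
plan([(.486,.149,.11,94.4,5,1),(.44,.35,.12,83.2,13,1)])
```

```text
7.3 [0.4873588  0.15026811 0.00647794] 94.02154798151469 0.04579302894847391
18 end [0.4399 0.3502 0.1204] 83.19
[[-21,0,0,-0.001,0.002,-0.001,1],[-20,0,-1,-0.002,0,0,1],[-21,-1,0,-0.001,0,0,1],[-21,0,0,-0.001,0,0,1],[-21,0,0,-0.002,0,0,1],[-1,16,-2,0.015,0,0,1],[0,15,-3,0.015,0,0,1],[-1,16,-3,0.015,0,0,1],[-1,15,-3,0.015,0,0,1],[-1,16,-3,0.015,0,0,1],[0,15,-4,0.015,0,0,1],[-1,16,-3,0.015,0,0,1],[-1,15,-4,0.016,0,0,1],[-1,15,-5,0.015,0,0,1],[0,16,-4,0.015,0,0,1],[-1,15,-5,0.015,0,0,1],[-1,15,-5,0.015,0,0,1],[-1,15,-5,0.015,0.001,0,1]]
```

Emit:
play_rows --pt "-21 0 0 -0.001 0.002 -0.001 1" --pt "-20 0 -1 -0.002 0 0 1" --pt "-21 -1 0 -0.001 0 0 1" --pt "-21 0 0 -0.001 0 0 1" --pt "-21 0 0 -0.002 0 0 1" --pt "-1 16 -2 0.015 0 0 1" --pt "0 15 -3 0.015 0 0 1" --pt "-1 16 -3 0.015 0 0 1" --pt "-1 15 -3 0.015 0 0 1" --pt "-1 16 -3 0.015 0 0 1" --pt "0 15 -4 0.015 0 0 1" --pt "-1 16 -3 0.015 0 0 1" --pt "-1 15 -4 0.015 0 0 1" --pt "-1 15 -5 0.015 0 0 1" --pt "0 16 -4 0.015 0 0 1" --pt "-1 15 -5 0.015 0 0 1" --pt "-1 15 -5 0.015 0 0 1" --pt "-1 15 -5 0.015 0 0 1" --pt "0 0 0 0 0 0 1"

```text
clock: 8.88
eef_pos: [0.4384, 0.3526, 0.1193]
tool_rot: [0.041, 0.707, -0.04, 0.705]
ft_force: [1.4, 0.4, -1.6]
grip_width: 0.0454
```

Run:
```python
from h import *
t=camera('top');s=camera('side');o=get_obs();p=o['eef_pos'];ps=yaw(R.from_quat(o['tool_rot']))
print(o['clock'],p,np.degrees(ps),o['grip_width'])
for n,c in(('t',t),('s',s)):
  P=cloud(c).reshape(-1,3);P=P[~np.isnan(P[:,0])]
  m=np.array([.46,.347]);zt=p[2]+.038
  q=P[(P[:,2]>zt-.055)&(P[:,2]<zt+.008)&(abs(P[:,0]-.47)<.09)&(abs(P[:,1]-.347)<.06)]
  # points of carton along its length beyond fingers
  a=ps-np.pi/2;l=(q[:,:2]-p[:2])@np.c_[[np.cos(a),np.sin(a)],[-np.sin(a),np.cos(a)]]
  k=(abs(q[:,2]-zt)<.01)&(abs(l[:,1])<.04);print(n,k.sum(),q[k,2].mean(),l[k].min(0),l[k].max(0))
  far=k&(l[:,0]>.045);print('far z,edges',q[far,2].mean(),l[far,1].min(),l[far,1].max(),'nearz',q[k&(l[:,0]<0),2].mean())
  print([(np.round(d['centre'],3),round(d['confidence'],2)) for d in pinpoint('stray',c)[:3]])
b=np.array([.4318,.3987]);g=b+R.from_euler('z',-.119).as_matrix()[:2,:2]@[.028,-.053];print('goal',g)
save(s,'s1.png')
```

```text
8.9833 [0.43865402 0.3499868  0.11888924] 83.32965266428944 0.045077548262596655
t 353 0.15610753590518275 [-0.01129427 -0.03440061] [0.07191224 0.0243327 ]
far z,edges 0.15606021406299905 -0.021821708353286475 0.02433270165910754 nearz 0.16343264705156613
[(array([0.467, 0.352, 0.112]), 0.94), (array([ 0.357, -0.058,  0.003]), 0.68), (array([ 0.695,  0.154, -0.001]), 0.43)]
s 577 0.15444805856550223 [-0.02325645 -0.0381954 ] [0.07373222 0.03410914]
far z,edges 0.15476397563023467 -0.025686348203813946 0.022725747407792027 nearz 0.15431794207184663
[(array([0.465, 0.35 , 0.111]), 0.79), (array([ 0.353, -0.063,  0.001]), 0.79)]
goal [0.45330985 0.34275068]
```

Run:
```python
from h import *
plan([(.429,.3457,.10,83.2,3,1),(.429,.3457,.1,83.2,1,1),(.429,.3457,.040,83.2,6,1),(.429,.3457,.028,83.2,4,1)])
```

```text
14 end [0.4294 0.3461 0.0279] 83.18
[[6,-1,-3,0,-0.002,0.002,1],[7,-2,-3,0,0,0,1],[6,-2,-3,0.001,0,0,1],[0,0,0,0,0,0,1],[10,0,0,0,0,0,1],[10,0,0,0,0,0,1],[10,0,0,0,0,0,1],[10,0,0,0,0,0,1],[10,0,0,0,0,0,1],[10,1,0,0,0,0,1],[3,0,0,0,0,0,1],[3,0,0,0,0,0,1],[3,0,0,0,0,0,1],[3,0,0,0,0,0,1]]
```

Emit:
play_rows --pt "6 -1 -3 0 -0.002 0.002 1" --pt "7 -2 -3 0 0 0 1" --pt "6 -2 -3 0 0 0 1" --pt "0 0 0 0 0 0 1" --pt "10 0 0 0 0 0 1" --pt "10 0 0 0 0 0 1" --pt "10 0 0 0 0 0 1" --pt "10 0 0 0 0 0 1" --pt "10 0 0 0 0 0 1" --pt "10 0 0 0 0 0 1" --pt "3 0 0 0 0 0 1" --pt "3 0 0 0 0 0 1" --pt "3 0 0 0 0 0 1" --pt "3 0 0 0 0 0 1" --pt "0 0 0 0 0 0 1"

```text
clock: 10.33
eef_pos: [0.4295, 0.346, 0.0278]
tool_rot: [0.042, 0.706, -0.041, 0.706]
ft_force: [0.3, -0.8, -2.2]
grip_width: 0.0456
```

Run:
```python
from h import *
s=camera('side');o=get_obs();print(o['clock'],o['eef_pos'],yaw(R.from_quat(o['tool_rot']))*57.296,o['ft_force']);cv2.imwrite('pics/s2.png',cv2.resize(s['frame'][180:320,130:330,::-1],(800,560)))
```

```text
10.3833 [0.42960072 0.34609128 0.02809357] 83.2508113602865 [ 0.05789162 -0.21128942 -1.44390547]
```

View pics/s2.png

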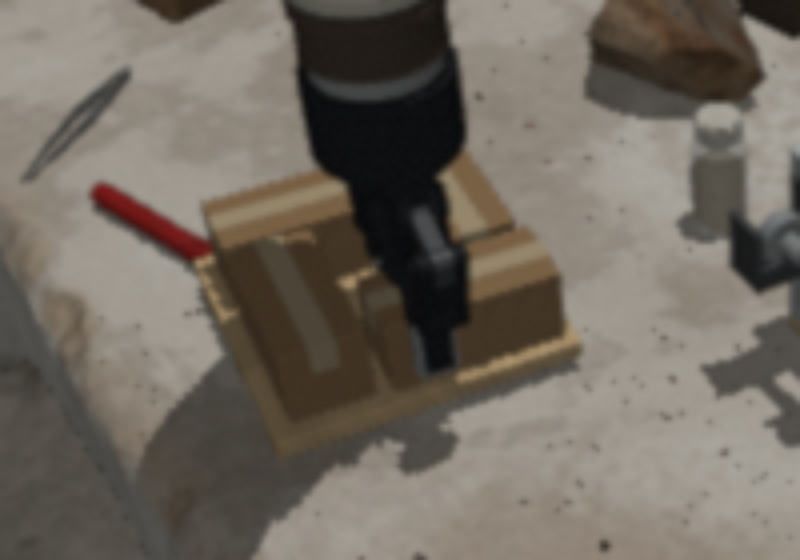

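Emit:
play_rows --pt "1 0 0 0 0 0 1" --pt "1 0 0 0 0 0 1" --pt "0 0 0 0 0 0 -0.3" --pt "0 0 0 0 0 0 -0.3" --pt "0 0 0 0 0 0 -0.3" --pt "0 0 0 0 0 0 -0.3" --pt "-5 0 0 0 0 0 -0.3" --pt "-20 0 0 0 0 0 -0.3" --pt "-25 0 0 0 0 0 -0.3" --pt "-25 0 0 0 0 0 -0.3" --pt "-25 0 0 0 0 0 -0.3" --pt "-25 0 0 0 0 0 -0.3" --pt "-25 0 0 0 0 0 -0.3" --pt "0 -25 0 0 0 0 -0.3" --pt "0 -25 0 0 0 0 -0.3" --pt "0 -25 0 0 0 0 -0.3" --pt "0 0 0 0 0 0 -0.3"

```text
clock: 11.8
eef_pos: [0.4196, 0.2679, 0.1767]
tool_rot: [0.042, 0.706, -0.043, 0.706]
ft_force: [-0.9, -0.4, 0.3]
grip_width: 0.0553
```

Run:
```python
from h import *
from scipy.optimize import minimize
t=camera('top');s=camera('side');o=get_obs();print(o['clock'],o['eef_pos'],o['joint_pos'],yaw(R.from_quat(o['tool_rot']))*57.296,o['grip_width'])
cv2.imwrite('pics/t3.png',cv2.resize(t['frame'][210:350,180:400,::-1],(792,504)))
B=np.array([.4318,.3987]);M=R.from_euler('z',-.119).as_matrix()[:2,:2]
for n,c in(('t',t),('s',s)):
  P=cloud(c).reshape(-1,3);P=P[~np.isnan(P[:,0])]
  q=P[(abs(P[:,2]-.0635)<.006)];l=(q[:,:2]-B)@M
  for k,x,y,w,h in [('stray',25,-50,48,23),('a',50,25,23,48),('b',-25,50,48,23),('c',-50,-25,23,48)]:
    m=(abs(l[:,0]*1000-x)<w+2)&(abs(l[:,1]*1000-y)<h+2);print(n,k,m.sum(),(l[m].min(0)*1000).round(),(l[m].max(0)*1000).round(), 'exp',x-w,y-h,x+w,y+h)
  q=P[(abs(P[:,2]-.151)<.005)&(np.hypot(P[:,0]-.59,P[:,1]-.19)<.025)];print('knob',len(q),cv2.minAreaRect((q[:,:2]*1000).astype(np.float32)))
  print([(np.round(d['centre'],3),round(d['confidence'],2)) for d in pinpoint('knob',c)[:2]],[(np.round(d['centre'],3),round(d['confidence'],2)) for d in pinpoint('stray',c)[:2]])
```

```text
11.9 [0.42081908 0.27094237 0.17674534] [ 5.71682347e-01  2.71173570e-01 -9.95089625e-02  1.19851512e+00
  5.83750275e-04  6.90994076e-01] 83.16432442526886 0.05536576779414742Traceback (most recent call last):
  File "<stdin>", line 10, in <module>
    return umr_minimum(a, axis, None, out, keepdims, initial, where)
ValueError: zero-size array to reduction operation minimum which has no identity
```

View pics/t3.png

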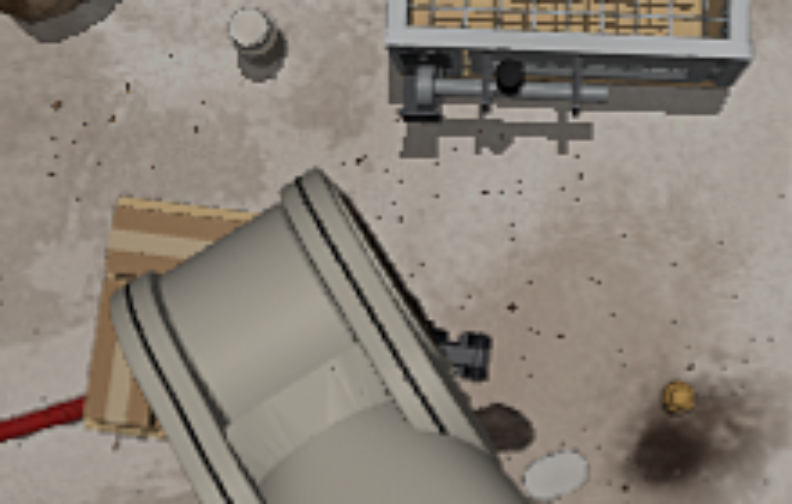

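Run:
```python
from h import *
plan([(.590,.190,.19,23,12,-.3)])
```

```text
12 end [0.5903 0.19   0.1897] 23.0
[[-1,-5,15,0.088,0.001,-0.002,-0.3],[-1,-4,15,0.087,0,0.001,-0.3],[-1,-2,15,0.088,0,0,-0.3],[-1,-1,16,0.087,0,0,-0.3],[-2,0,16,0.088,0,0,-0.3],[-1,2,15,0.087,0,0,-0.3],[-1,3,15,0.088,0,0,-0.3],[-1,5,15,0.087,0,0,-0.3],[-1,5,15,0.088,0,0,-0.3],[-1,7,14,0.087,0,0,-0.3],[-1,8,13,0.088,0,0,-0.3],[-1,10,13,0.087,0,0,-0.3]]
```

Emit:
play_rows --pt "-1 -5 15 0.088 0.001 -0.002 -0.3" --pt "-1 -4 15 0.087 0 0.001 -0.3" --pt "-1 -2 15 0.088 0 0 -0.3" --pt "-1 -1 16 0.087 0 0 -0.3" --pt "-2 0 16 0.088 0 0 -0.3" --pt "-1 2 15 0.087 0 0 -0.3" --pt "-1 3 15 0.088 0 0 -0.3" --pt "-1 5 15 0.087 0 0 -0.3" --pt "-1 5 15 0.088 0 0 -0.3" --pt "-1 7 14 0.087 0 0 -0.3" --pt "-1 8 13 0.088 0 0 -0.3" --pt "-1 10 13 0.087 0 0 -0.3" --pt "0 0 0 0 0 0 -0.3"

```text
clock: 12.98
eef_pos: [0.5932, 0.1906, 0.1886]
tool_rot: [0.391, 0.589, -0.391, 0.59]
ft_force: [1.0, 0.1, 0.6]
grip_width: 0.0556
```

```bash
cat > chk.py <<'E'
from h import *
def chk(t,s):
  B=np.array([.4318,.3987]);M=R.from_euler('z',-.119).as_matrix()[:2,:2]
  for n,c in(('t',t),('s',s)):
    P=cloud(c).reshape(-1,3);P=P[~np.isnan(P[:,0])]
    q=P[(abs(P[:,2]-.0635)<.006)];l=(q[:,:2]-B)@M*1000
    for k,x,y,w,h in [('stray',25,-50,48,23),('a',50,25,23,48),('b',-25,50,48,23),('c',-50,-25,23,48)]:
      m=(abs(l[:,0]-x)<w+1)&(abs(l[:,1]-y)<h+1)
      if m.sum()>20: print(n,k,m.sum(),np.percentile(l[m],[1,99],axis=0).round().tolist(),'exp',x-w,y-h,x+w,y+h)
E
python3 - <<'E'
from chk import *
t=camera('top');s=camera('side');o=get_obs();print(o['clock'],o['eef_pos'],o['joint_pos'],yaw(R.from_quat(o['tool_rot']))*57.296,o['grip_width'])
chk(t,s)
cv2.imwrite('pics/t4.png',np.vstack([cv2.resize(t['frame'][225:345,180:400,::-1],(550,300)),cv2.resize(s['frame'][180:300,170:390,::-1],(550,300))]))
plan([(.590,.190,.127,23,5,-.3)])
E
```

```text
13.0833 [0.59057551 0.19146378 0.18840117] [3.13238403e-01 5.03585266e-01 2.78756015e-01 1.34731938e+00
 5.49289139e-04 1.47939242e+00] 23.18438921901088 0.05557206132983679
t stray 681 [[-19.0, -74.0], [73.0, -31.0]] exp -23 -73 73 -27
t a 727 [[27.0, -22.0], [72.0, 73.0]] exp 27 -23 73 73
t b 736 [[-72.0, 28.0], [21.0, 74.0]] exp -73 27 23 73
t c 756 [[-74.0, -72.0], [-28.0, 23.0]] exp -73 -73 -27 23
s stray 591 [[-18.0, -74.0], [73.0, -31.0]] exp -23 -73 73 -27
s a 591 [[28.0, -23.0], [73.0, 72.0]] exp 27 -23 73 73
s b 600 [[-72.0, 26.0], [23.0, 72.0]] exp -73 27 23 73
s c 718 [[-72.0, -74.0], [-27.0, 22.0]] exp -73 -73 -27 23
5 end [0.59   0.1901 0.1274] 23.01
[[12,0,0,0.001,-0.001,0.001,-0.3],[13,0,0,0,0,0,-0.3],[12,-1,1,0.001,0,0,-0.3],[12,0,0,0.001,0,0,-0.3],[12,0,0,0,0,0,-0.3]]
```

View pics/t4.png

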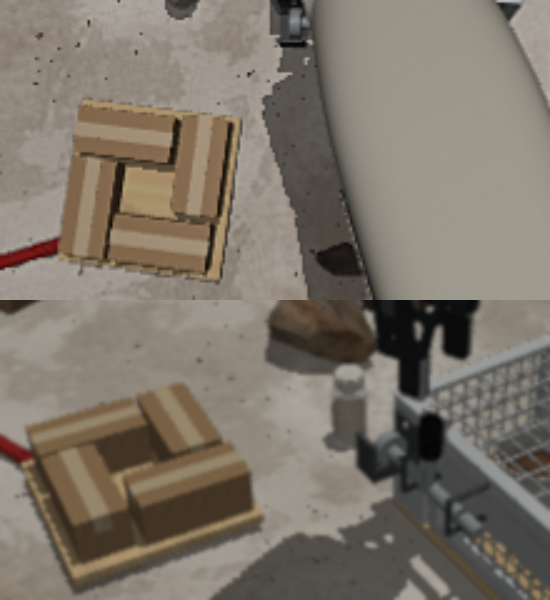

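Emit:
play_rows --pt "12 0 0 0 0 0 -0.3" --pt "13 0 0 0 0 0 -0.3" --pt "12 -1 1 0 0 0 -0.3" --pt "12 0 0 0 0 0 -0.3" --pt "12 0 0 0 0 0 -0.3" --pt "0 0 0 0 0 0 -0.3" --pt "0 0 0 0 0 0 1" --pt "0 0 0 0 0 0 1" --pt "0 0 0 0 0 0 1" --pt "0 0 0 0 0 0 1" --pt "0 0 0 0 0 0 1" --pt "0 0 0 0 0 0 1"

```text
clock: 14.08
eef_pos: [0.5908, 0.19, 0.1293]
tool_rot: [0.39, 0.59, -0.389, 0.59]
ft_force: [0.5, 1.3, 4.9]
grip_width: 0.0173
```

Run:
```python
from h import *
o=get_obs();print(o['clock'],o['eef_pos'],yaw(R.from_quat(o['tool_rot']))*57.296,o['grip_width'],o['ft_force'],o['ft_torque'])
x,y,z=o['eef_pos']
plan([(x,y,z+.0115,None,4,1),(x-.001,y-.03,z+.0115,None,10,1)])
s=camera('side');cv2.imwrite('pics/s5.png',cv2.resize(s['frame'][190:310,270:430,::-1],(800,600)))
```

```text
14.0833 [0.59078166 0.18996675 0.12929577] 23.09726294640214 0.017284762690886205 [0.53643033 1.28944985 4.90273371] [ 0.13416046 -0.10546482 -0.00111875]
14 end [0.5894 0.16   0.1413] 23.1
[[-3,0,0,0,0,-0.002,1],[-3,0,0,0,0,0,1],[-3,0,0,0,0,0,1],[-3,0,0,0,0,0,1],[0,-1,3,0,0,0,1],[0,-2,2,0,0,0,1],[0,-1,3,0,0,0,1],[0,-1,3,0,0,0,1],[0,-1,3,0,0,0,1],[0,-2,2,0,0,0,1],[0,-1,3,0,0,0,1],[0,-1,3,0,0,0,1],[0,-1,2,0,0,0,1],[0,-2,3,0,0,0,1]]
```

View pics/s5.png

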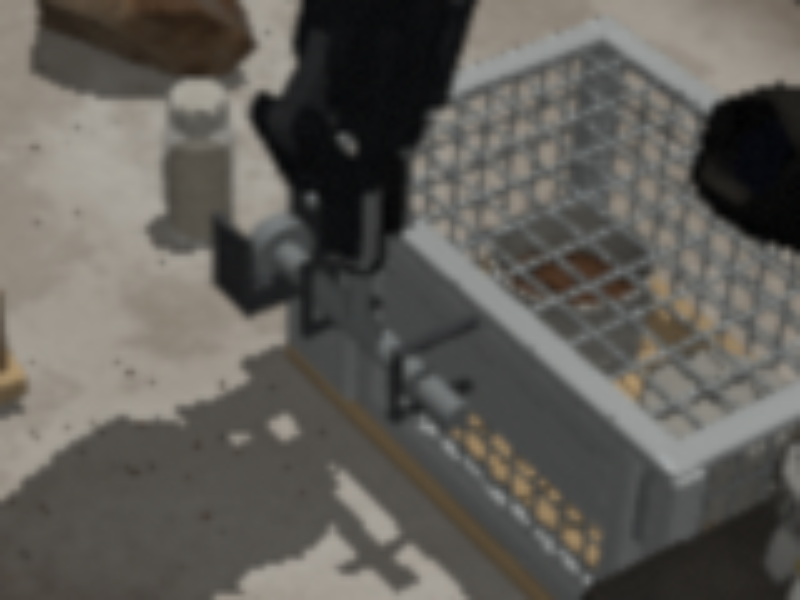

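Emit:
play_rows --pt "-3 0 0 0 0 0 1" --pt "-3 0 0 0 0 0 1" --pt "-3 0 0 0 0 0 1" --pt "-4 0 0 0 0 0 1" --pt "0 0 0 0 0 0 1"

```text
clock: 14.55
eef_pos: [0.5901, 0.1895, 0.1416]
tool_rot: [0.39, 0.59, -0.39, 0.59]
ft_force: [2.4, 0.3, -0.4]
grip_width: 0.0167
```

Run:
```python
from h import *
s=camera('side');o=get_obs();print(o['clock'],o['eef_pos'],o['grip_width'],o['ft_force'],o['ft_torque'])
cv2.imwrite('pics/s6.png',cv2.resize(s['frame'][190:310,270:430,::-1],(800,600)))
```

```text
14.6 [0.58999235 0.18945801 0.14127274] 0.016886800425891954 [ 1.93808095  0.17463701 -1.34441828] [ 0.08158955 -0.41783222  0.06109632]
```

View pics/s6.png

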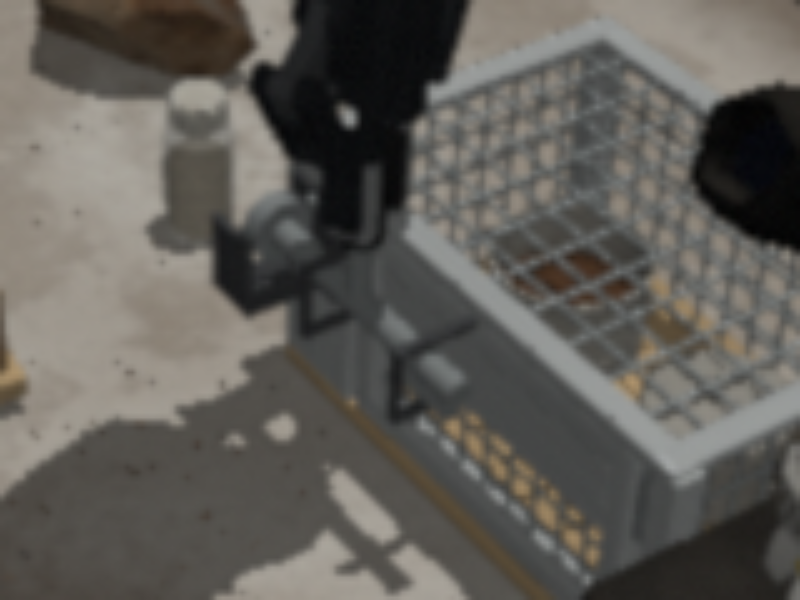

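Emit:
play_rows --pt "0 -1 3 0 0 0 1" --pt "0 -2 2 0 0 0 1" --pt "0 -1 3 0 0 0 1" --pt "0 -1 3 0 0 0 1" --pt "0 -1 3 0 0 0 1" --pt "0 -2 2 0 0 0 1" --pt "0 -1 3 0 0 0 1" --pt "0 -1 3 0 0 0 1" --pt "0 -1 2 0 0 0 1" --pt "0 -2 3 0 0 0 1" --pt "0 0 0 0 0 0 1" --pt "0 0 0 0 0 0 1"

```text
clock: 15.6
eef_pos: [0.5884, 0.16, 0.1411]
tool_rot: [0.39, 0.59, -0.39, 0.59]
ft_force: [2.9, 2.4, -0.9]
grip_width: 0.017
```

Run:
```python
from h import *
s=camera('side');o=get_obs();print(o['clock'],o['eef_pos'],o['grip_width'],o['ft_force'],o['ft_torque'])
cv2.imwrite('pics/s7.png',cv2.resize(s['frame'][190:310,270:430,::-1],(800,600)))
H=np.array([.612,.047]);p=o['eef_pos'];psi=np.degrees(yaw(R.from_quat(o['tool_rot'])))
w=[]
for th in range(2,33,2):
  d=R.from_euler('z',th,degrees=True).as_matrix()[:2,:2]@(p[:2]-H)+H;w.append((*d,p[2],psi+th,1,1))
plan(w)
```

```text
15.65 [0.58845032 0.16002557 0.1410719 ] 0.016745532492345564 [ 2.39248063  2.51174013 -1.18279795] [ 0.65572578 -0.47526262  0.16972771]
16 end [0.5328 0.1304 0.1411] 55.14
[[0,-4,-1,-0.035,-0.001,0,1],[0,-4,0,-0.035,0,0,1],[0,-4,-1,-0.035,0,0,1],[0,-4,-1,-0.035,0,0,1],[0,-4,-1,-0.035,0,0,1],[0,-4,0,-0.034,0,0,1],[0,-4,-1,-0.035,0,0,1],[0,-4,-1,-0.035,0,0,1],[0,-4,0,-0.035,0,0,1],[0,-4,-1,-0.035,0,0,1],[0,-4,-1,-0.035,0,0,1],[0,-4,-1,-0.035,0,0,1],[0,-4,0,-0.035,0,0,1],[0,-3,-1,-0.035,0,0,1],[0,-4,-1,-0.035,0,0,1],[0,-4,0,-0.035,0,0,1]]
```

View pics/s7.png

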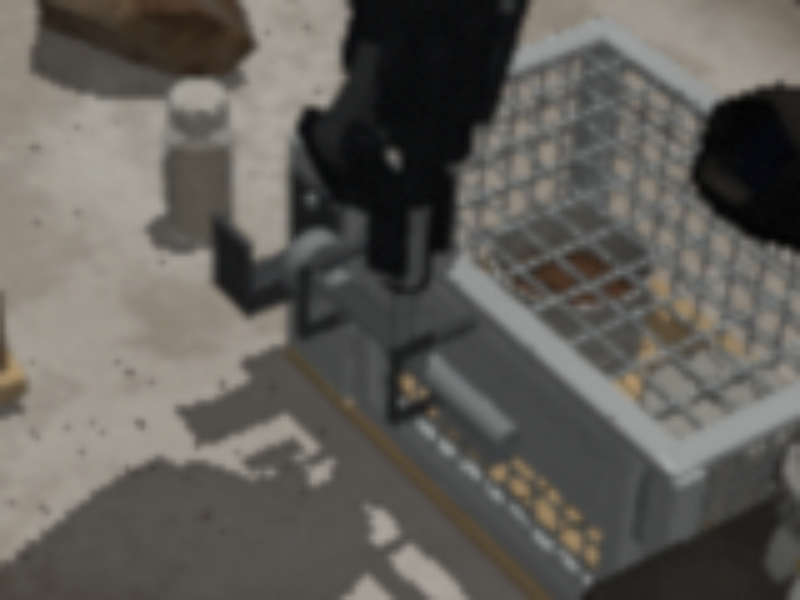

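Emit:
play_rows --pt "0 -4 -1 -0.035 0 0 1" --pt "0 -4 0 -0.035 0 0 1" --pt "0 -4 -1 -0.035 0 0 1" --pt "0 -4 -1 -0.035 0 0 1" --pt "0 -4 -1 -0.035 0 0 1" --pt "0 -4 0 -0.034 0 0 1" --pt "0 -4 -1 -0.035 0 0 1" --pt "0 -4 -1 -0.035 0 0 1" --pt "0 -4 0 -0.035 0 0 1" --pt "0 -4 -1 -0.035 0 0 1" --pt "0 -4 -1 -0.035 0 0 1" --pt "0 -4 -1 -0.035 0 0 1" --pt "0 -4 0 -0.035 0 0 1" --pt "0 -3 -1 -0.035 0 0 1" --pt "0 -4 -1 -0.035 0 0 1" --pt "0 -4 0 -0.035 0 0 1" --pt "0 0 0 0 0 0 1"

```text
clock: 17.07
eef_pos: [0.5333, 0.1299, 0.1415]
tool_rot: [0.212, 0.674, -0.212, 0.675]
ft_force: [3.1, 3.0, -2.2]
grip_width: 0.0171
```

Run:
```python
from h import *
s=camera('side');o=get_obs();print(o['clock'],o['eef_pos'],yaw(R.from_quat(o['tool_rot']))*57.296,o['grip_width'],o['ft_force'],o['ft_torque'])
cv2.imwrite('pics/s8.png',cv2.resize(s['frame'][170:320,250:450,::-1],(800,600)))
```

```text
17.1167 [0.53343584 0.13011071 0.14145055] 55.0813760821655 0.016918359548015287 [ 5.2771627   2.466477   -1.33273906] [ 0.50998701 -0.78770671  0.16450809]
```

View pics/s8.png

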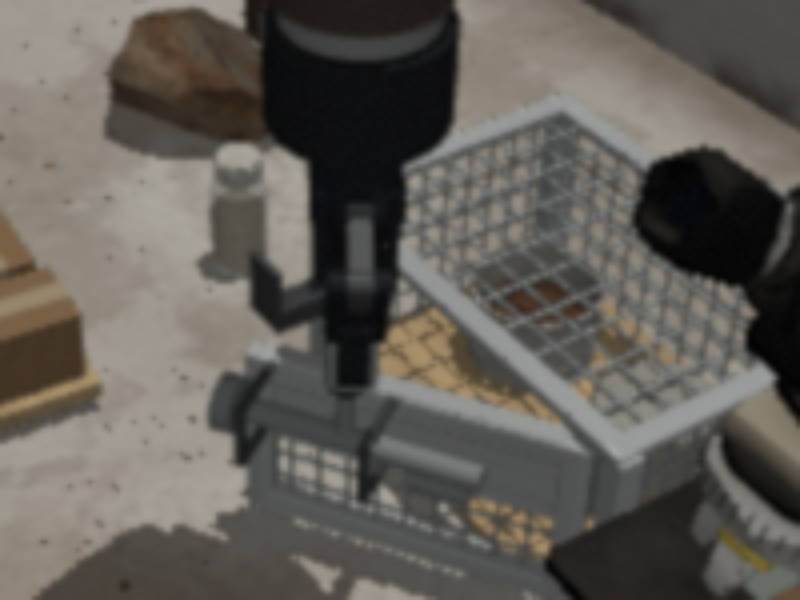

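Emit:
play_rows --pt "3 0 0 0 0 0 1" --pt "3 0 0 0 0 0 1" --pt "3 0 0 0 0 0 1" --pt "2 0 0 0 0 0 1" --pt "0 0 0 0 0 0 1" --pt "0 0 0 0 0 0 0.5" --pt "0 0 0 0 0 0 0.5" --pt "0 0 0 0 0 0 0.5"

```text
clock: 17.78
eef_pos: [0.5324, 0.1296, 0.1296]
tool_rot: [0.212, 0.675, -0.213, 0.674]
ft_force: [3.8, 0.6, 0.0]
grip_width: 0.0214
```

Emit:
play_rows --pt "2 0 0 0 0 0 0.5" --pt "2 0 0 0 0 0 0.5" --pt "2 0 0 0 0 0 0.5" --pt "2 0 0 0 0 0 0.5" --pt "0 0 0 0 0 0 0.5"

```text
clock: 18.2
eef_pos: [0.5323, 0.13, 0.1215]
tool_rot: [0.212, 0.675, -0.212, 0.674]
ft_force: [1.9, 1.6, 1.2]
grip_width: 0.0212
```

Emit:
play_rows --pt "2 0 0 0 0 0 0.5" --pt "2 0 0 0 0 0 0.5" --pt "1 0 0 0 0 0 0.5" --pt "0 0 0 0 0 0 0.5"

```text
clock: 18.53
eef_pos: [0.5325, 0.1299, 0.1166]
tool_rot: [0.212, 0.675, -0.212, 0.674]
ft_force: [1.9, 1.6, -0.3]
grip_width: 0.0213
```

Emit:
play_rows --pt "2 0 0 0 0 0 0.5" --pt "2 0 0 0 0 0 0.5" --pt "0 0 0 0 0 0 0.5"

```text
clock: 18.78
eef_pos: [0.5325, 0.1298, 0.1125]
tool_rot: [0.212, 0.675, -0.212, 0.674]
ft_force: [1.4, 1.7, 1.1]
grip_width: 0.0217
```

Run:
```python
from h import *
s=camera('side');t=camera('top');o=get_obs();print(o['clock'],o['eef_pos'],yaw(R.from_quat(o['tool_rot']))*57.296,o['grip_width'],o['ft_force'],o['ft_torque'])
cv2.imwrite('pics/s9.png',cv2.resize(s['frame'][220:310,290:410,::-1],(800,600),interpolation=cv2.INTER_CUBIC))
H=np.array([.612,.047])
for c in(t,s):
  P=cloud(c).reshape(-1,3);P=P[~np.isnan(P[:,0])];q=P[(abs(P[:,2]-.110)<.006)&(P[:,0]<.60)&(P[:,0]>.49)&(P[:,1]>.05)&(P[:,1]<.23)]
  d=q[:,:2]-H;print(len(q)); r=np.hypot(*d.T);k=r>.03;print(np.percentile(np.degrees(np.arctan2(-d[k,0],d[k,1])),[10,50,90]), r.max())
```

```text
18.8833 [0.53247569 0.12979148 0.1125913 ] 55.111758936636384 0.021391554663494933 [ 1.94282306  2.31363798 -0.0694754 ] [ 0.40079183 -0.3994577  -0.01362448]
121
[28.41536435 31.11028534 40.95174481] 0.17420248034383895
584
[26.82832295 32.10503045 41.19615751] 0.17145730634057857
```

View pics/s9.png

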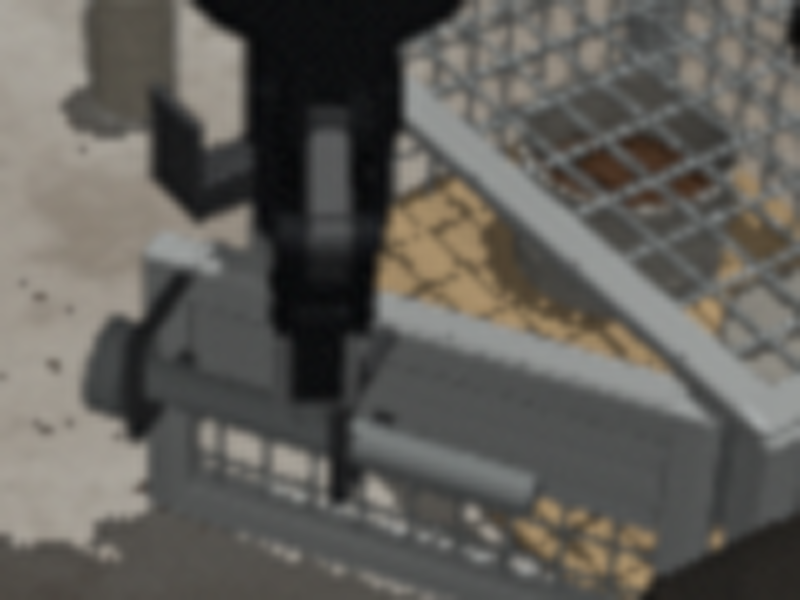

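Emit:
play_rows --pt "1 0 0 0 0 0 0.5" --pt "1 0 0 0 0 0 0.5" --pt "0 0 0 0 0 0 0.5"

```text
clock: 19.13
eef_pos: [0.5331, 0.1304, 0.112]
tool_rot: [0.212, 0.674, -0.212, 0.675]
ft_force: [0.6, 2.7, 5.0]
grip_width: 0.0215
```

Emit:
play_rows --pt "1 0 0 0 0 0 0.5" --pt "1 0 0 0 0 0 0.5" --pt "0 0 0 0 0 0 0.5"

```text
clock: 19.38
eef_pos: [0.5338, 0.1311, 0.1117]
tool_rot: [0.213, 0.674, -0.211, 0.675]
ft_force: [-0.8, 3.7, 13.8]
grip_width: 0.0214
```

Emit:
play_rows --pt "1 0 0 0 0 0 0.5" --pt "1 0 0 0 0 0 0.5" --pt "0 0 0 0 0 0 0.5"

```text
clock: 19.63
eef_pos: [0.5346, 0.1318, 0.1115]
tool_rot: [0.214, 0.673, -0.21, 0.676]
ft_force: [-2.9, 5.5, 21.3]
grip_width: 0.0213
```

Emit:
play_rows --pt "-2 0 0 0 0 0 0.5" --pt "-1 0 0 0 0 0 0.5" --pt "0 0 0 0 0 0 1" --pt "0 0 0 0 0 0 1" --pt "0 0 0 0 0 0 1" --pt "0 0 0 0 0 0 1" --pt "0 0 0 0 0 0 1"

```text
clock: 20.22
eef_pos: [0.5336, 0.1312, 0.112]
tool_rot: [0.213, 0.674, -0.211, 0.675]
ft_force: [-1.6, 4.7, 9.4]
grip_width: 0.0174
```

Emit:
play_rows --pt "0 0 0 0 0 0 1" --pt "0 0 0 0 0 0 1" --pt "0 0 0 0 0 0 1" --pt "0 0 0 0 0 0 1" --pt "0 0 0 0 0 0 1" --pt "0 0 0 0 0 0 1"

```text
clock: 20.72
eef_pos: [0.5336, 0.1312, 0.112]
tool_rot: [0.213, 0.674, -0.211, 0.675]
ft_force: [0.0, 4.9, 9.8]
grip_width: 0.0177
```

Run:
```python
from chk import *
s=camera('side');t=camera('top');o=get_obs();print(o['clock'],o['eef_pos'],o['grip_width'],o['ft_force'],abs(o['joint_vel']).max())
chk(t,s)
H=np.array([.612,.047])
for c in(t,s):
  P=cloud(c).reshape(-1,3);P=P[~np.isnan(P[:,0])];q=P[(abs(P[:,2]-.112)<.004)&(P[:,0]<.60)&(P[:,0]>.49)&(P[:,1]>.05)&(P[:,1]<.23)]
  d=q[:,:2]-H;r=np.hypot(*d.T);k=r>.14;print('gate ang (world, closed ~-2)',k.sum(),np.percentile(np.degrees(np.arctan2(-d[k,0],d[k,1])),[10,50,90]))
cv2.imwrite('pics/f.png',cv2.resize(s['frame'][170:320,250:450,::-1],(800,600)))
```

```text
20.8167 [0.53356087 0.13121071 0.1119475 ] 0.01757269632410141 [ 0.03444391  4.0152893  10.27261029] 0.0016857503956275437
t stray 684 [[-19.0, -74.0], [73.0, -31.0]] exp -23 -73 73 -27
t a 721 [[27.0, -22.0], [72.0, 73.0]] exp 27 -23 73 73
t b 737 [[-72.0, 28.0], [21.0, 73.0]] exp -73 27 23 73
t c 757 [[-73.0, -72.0], [-28.0, 23.0]] exp -73 -73 -27 23
s stray 592 [[-18.0, -73.0], [73.0, -32.0]] exp -23 -73 73 -27
s a 583 [[28.0, -23.0], [73.0, 71.0]] exp 27 -23 73 73
s b 609 [[-72.0, 26.0], [23.0, 72.0]] exp -73 27 23 73
s c 716 [[-72.0, -73.0], [-27.0, 21.0]] exp -73 -73 -27 23
gate ang (world, closed ~-2) 109 [28.20792377 30.90993252 41.16456488]
gate ang (world, closed ~-2) 134 [28.32822029 31.42579233 41.69129051]
```

View pics/f.png

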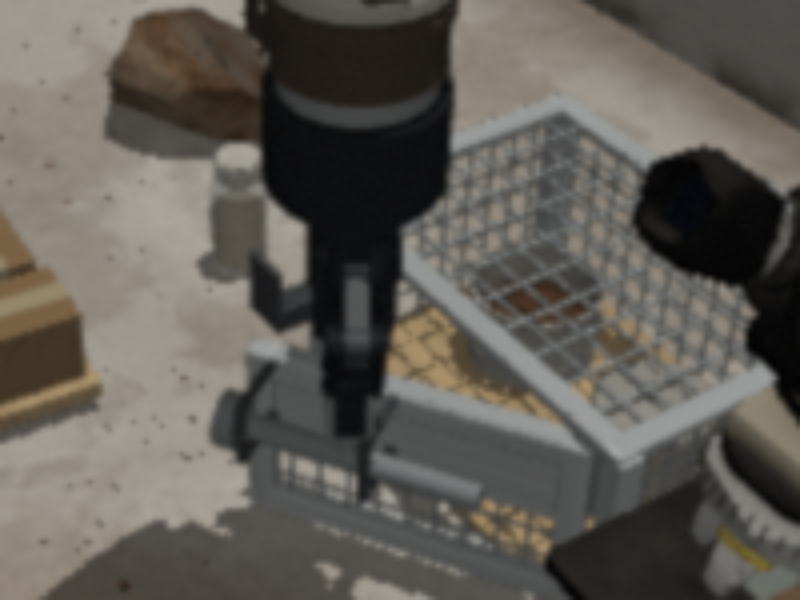

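The picture shows the gate ajar at about 31–33°, with the fingers on the knob (350, 400) and a fingertip resting on the gate's top edge. The vial and cartons look undisturbed, so I'm handing the job in.

```bash
python3 -c "
from workcell import *
print(job_done())"
```

```text
the job is handed in; nothing more can be done
None
```

I placed the stray carton in the pinwheel, unlatched the gate, swung it open and handed the job in at about 21 s while still holding it. `job_done()` gave no verdict.

- **Cartons:** In both cameras the stray sits at about (+28, −53) mm in the board's frame, 3 mm outward of its place. I aimed it outward on purpose so it would not rub its neighbours. The other three cartons measured within 1–2 mm of their places, before and after the gate work.
- **Bolt:** I raised it about 12 mm by the knob and drew it back 30 mm. The side picture showed the head clear of the keeper.
- **Gate:** It stands about 31–33° open by the depth points and is still. The fingers pinch the knob, and one fingertip presses on the gate's top edge with about 10 N. I added the fingertip in case gripping the knob alone did not count as touching the gate.
- **Checks that disagreed or were not made:**
  - The gate-angle points scatter from 28° to 41°; I took the middle value.
  - The gripper read 17 mm on the 19 mm knob.
  - The stone and weight were not measured again at the end. The arm only passed over them well above, and the vial looks untouched in the last picture.
- **Mishap:** On the first approach the last wrist joint reached the end of its range. I turned the gripper half round before grasping; nothing was touched.

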